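# Latch a test-load module in its sloped dock and tug-test the catch

## Task

The blue module was left part-way up the rails of the sloped test dock: push it up by its black grab fin, fully home, so that the orange spring catch pops up at its lower end. Then prove that it is retained: tug it back down the slope, through its free play, against the catch with about 17 N for a second (more than 22 N would strain the catch), let go, and leave it latched. Keep your fingers off the catch, and leave the meter, the bin and the heat sink where they are.

Things in the scene. Friction and masses are not known exactly. Their poses are not given: they have to be found in the camera images.
- dock: Grey wedge-shaped dock, fixed, 225 mm long, 200 wide. Origin: centre of its underside, on the bench. x is level, pointing up-slope (roughly away from the robot). Its deck slopes up 30 degrees towards +x and passes 90 mm above the origin: up-slope is (cos 30, 0, sin 30), the deck's normal (-sin 30, 0, cos 30). Two rails run up the deck at y = +-50 mm, 17 mm high; a rubber stop is at its top.
- carry_bar (a point): Middle of the dock's dark steel carry bar, 14 mm thick, 190 mm long along the dock's y, on arms at its ends. It is above and just beyond the fin of a module at home and blocks a vertical tool there; a tool held along the deck's normal (tilted 30 degrees, fingers pointing forward and down) passes with 65 mm between the bar and the tool's centre line.
- home_point (a point): Where grab_fin is when the module is fully home against its hard stop (a point fixed to the dock, in mid-air at the start). Axes as the dock's.
- module: Blue module, 120 mm long up the slope, 86 wide, 41 high without its fin, 0.25 to 0.45 kg, captive on the rails: it only slides along the slope. Origin: middle of its underside; x up the slope, z along the deck's normal. It starts 44 to 79 mm below home; slides with 5 to 7 N upwards, 1 to 3 N downwards and stays where left. Latched, it has 4 to 18 mm of free play below home before it pulls on the catch.
- grab_fin (a point): Grip point on the module's black fin (orange stripe near its top), 72.5 mm above the module's underside. The fin is a solid plate across the module's middle: 14 mm thick along the sliding direction, 60 wide along y, its top 15 mm above this point; the module's blue top face is 32 mm below it. Gripped across its thickness, the pads push and pull straight along the slope. Axes as the module's.
- catch: Orange spring tooth, 22 x 30 mm, in mid-deck; origin: top of its up-slope face. The module covers it until it is 4 to 18 mm short of home (not visible beforehand, different each time); then it pops 8 mm out of the deck (origin rises 7 mm, to 84 mm above the bench) into a notch in the module's lower end. A lug inside the module bears on it, sprung: 1 mm per 8 N; it does not let go.
- meter: Bystander: yellow hand meter lying flat, 130 x 70 x 34 mm, origin under its centre.
- bin: Bystander: blue open parts bin, 120 x 80 x 50 mm, origin under its centre.
- heatsink: Bystander: aluminium finned heat sink, 110 x 70 x 38 mm, origin under its centre.

How it is judged (in metres and radians):
On the way, in this order (a step that is already met when the one before it is completed fails the run):
1. the module has been pushed home (within 3.5 mm of its stop) and the catch has popped up into its lower end (x of module in the frame of dock above 0.0249 m and z of catch in the frame of dock above 0.0807 m), for 0.1 s.
2. the latched module has been tugged against the catch with more than 12 N, for half a second (contact force between module and catch above 12 N and z of catch in the frame of dock above 0.0807 m), for 0.5 s.
At the end, for the whole second after the job is handed in: The module is at rest within 20 mm of fully home (that is, within the catch's free play), the catch stands up behind its lug, and nothing pulls it (under 9 N on the catch) (x of module in the frame of dock between 0.0106 and 0.0301 m and z of catch in the frame of dock above 0.0807 m and contact force between module and catch below 9 N and linear speed of module below 0.01 m/s); the robot touches nothing.
It fails at once if the catch is strained with more than 22 N (contact force between module and catch above 22 N).
It fails at once if the robot pulls on or presses the catch itself (contact force between the fingers and catch above 2 N).
It fails at once if the yellow meter is moved by more than 25 mm (distance of meter from where it was at the start of the episode above 0.025 m).
It fails at once if the blue bin is moved by more than 25 mm (distance of bin from where it was at the start of the episode above 0.025 m).
It fails at once if the heat sink is moved by more than 25 mm (distance of heatsink from where it was at the start of the episode above 0.025 m).
It also fails if it takes over 64 s, if anything falls off the work surface, if the arm or the gripper's body presses on something with over 40 N, if the wrist force passes 120 N, or if a joint passes its speed limit or range.

## Robot

A 6-joint arm with a two-finger parallel gripper is mounted at the origin on the work surface. World frame = base frame: x ahead of the robot, y to its left, z up, the work surface at z = 0. Lengths are in mm, angles in rad, forces in N, time in s.
With the tool pointing down it reaches from about 300 to 750 mm from the base axis. Payload 8.5 kg.
Tool frame: the origin (TCP) lies at the very end of the fingers, on their centre line; the grasp point (between the pads) lies 19 mm behind it; z points along the fingers, y is the line along which they close (so a half turn about z gives the same grasp; the last joint's range is limited). The gripper opens to 88 mm and grips with 3 to 60 N. Pads are 18 mm wide; open, the fingers measure 123 mm over their backs; the gripper's body (75 mm by 187 mm) begins 45 mm behind the grasp point.
Start: joints at [-1.471, 0.381, 1.297, -0, 1.464, -0.215], TCP at [170.289, -522.955, 238.748] pointing down, gripper open.
Joint ranges: [-3.11, 3.11], [-0.89, 2.33], [0.22, 2.48], [-1.42, 4.56], [0.17, 2.85], [-2.88, 2.88]. Speed limits (rad/s): [2.39, 2.39, 3.14, 3.14, 3.14, 3.14].

## Interface

Orientations are given as [roll, pitch, yaw] about the fixed x, y, z axes, in that order (R = Rz(yaw) Ry(pitch) Rx(roll)).
In Python, from station import manip, optics gives the robot as it stands.
- The arm moves only by the tool drive_tool, never from a script. Its argument "targets" is a list of rows, each a list of 3 entries, a list of its own where there are three numbers: the closure, from 0 (fully open) to 1 (shut), then the shift along the tool's x, y, z in cm, then the turn, a rotation vector about the tool's x, y, z in degrees. In form: [[fingers, [dx, dy, dz], [wx, wy, wz]], ...]. A call has 1 to 20 rows; each row shifts and turns the commanded pose from where the row before left it, along the tool's axes as they then stand; what a row does not reach is not made up. A row lasts 1/12 s, in which the tool goes at most 41.7 mm and 7.16 degrees, less where a joint would pass 70% of its speed; a pose out of reach is approached as far as the arm can. A call with a gripper value outside its range is refused whole. The fingers move at their own pace and stop on an object; the grip force is fixed at half the most. Time passes only in rows, so rows that do not move let the fingers close. It gives the time, the measured TCP pose, the force, the opening and the grip force at its end, in the units of the state.
- manip.get_obs(): the state, without advancing time (a new reading comes with each control period).
- optics.capture(name): name is "side" or "top" or "wrist"; returns the picture (400x640x3 uint8, red, green, blue); there is no depth.
- optics.get_calibration(name): a dict with "K" (3x3 intrinsics, pixels), "extrinsics" (4x4, takes a point from camera to world coordinates). Camera axes: x right, y up, looking along -z (the intrinsics and any distortion apply to the point x, -y, -z); pixel columns grow to the right and rows downward; lengths in mm; the calibration is good to about 2 mm. The wrist camera is an equidistant fisheye: a pixel r from the principal point sees the ray r / f radians off the axis. A picture is of the moment at which its call begins: read the wrist's pose just before it. get_calibration takes no time and is no camera call; for the wrist camera it gives the pose at the moment of the call.
- manip.finish_job(): hands the job in; it is judged then, once.
The state is a dict: "time": time; "joint_pos": joint angles; "joint_velocities": joint speeds; "tau": joint torques, N m; "eef_pos": TCP position; "orientation": TCP orientation; "ft_force": force on the tool from outside, world axes, zero at the start; "moment": the same for the moment, N m; "grip_width": opening from 0.0 (shut) to 1.0 (fully open); "grip_force": force on a finger pad.
Only numpy, scipy, OpenCV 4.12 (cv2) and the standard library are available. Lean on these libraries where they do the work, as an engineer would, in place of code of your own. Each camera call takes 0.05 s, during which the arm holds its last target. There are 200 camera calls.

## Working session

There is one attempt and no reset: what is moved stays moved. The work goes in short steps, Python scripts to look and compute and a tool call to move; the robot and the scene stay as the last step left them, time stands still between calls to the robot, and variables do not carry over. Pictures are saved under pics/ and viewed, at most 10 in all, crops included, and the job is handed in when it is done.

Besides the shell and the picture viewer there is one more tool, called after "Request:" by a JSON object that holds its "api" and its "payload". drive_tool: Moves the arm, as the interface text tells. Its arguments: {"type":"object","properties":{"targets":{"type":"array"}},"required":["targets"]}

```bash
mkdir -p pics; ls; python3 - <<'E'
from station import manip, optics
import cv2, numpy as np
o=manip.get_obs(); print({k:np.round(v,3) for k,v in o.items()})
a=[]
for n in ("side","top"):
    im=optics.capture(n); cv2.imwrite(f"pics/{n}0.png",im[:,:,::-1]); c=optics.get_calibration(n); print(n,np.round(c["K"],1).tolist(),np.round(c["extrinsics"],3).tolist(),[k for k in c])
E
```

```text
pics
{'time': np.float64(0.0), 'joint_pos': array([-1.471,  0.381,  1.298, -0.   ,  1.464, -0.215]), 'joint_velocities': array([0.   , 0.001, 0.001, 0.   , 0.   , 0.001]), 'tau': array([ 0.0000e+00, -4.3793e+01, -2.2455e+01,  7.1000e-02,  3.5000e-02,
       -0.0000e+00]), 'eef_pos': array([ 170.242, -522.698,  238.159]), 'orientation': array([-3.14 , -0.   ,  0.315]), 'ft_force': array([ 0.334, -0.622,  0.765]), 'moment': array([-0.027,  0.02 , -0.014]), 'grip_force': np.float64(0.0), 'grip_width': np.float64(0.997)}
side [[446.5, 0.0, 321.9], [0.0, 446.5, 197.9], [0.0, 0.0, 1.0]] [[-0.768, 0.36, -0.53, 64.448], [-0.64, -0.405, 0.653, 717.264], [0.02, 0.841, 0.541, 729.54], [0.0, 0.0, 0.0, 1.0]] ['K', 'extrinsics']
top [[496.9, 0.0, 318.8], [0.0, 496.9, 201.3], [0.0, 0.0, 1.0]] [[-0.001, 0.991, -0.133, 474.577], [-1.0, -0.004, -0.02, 56.239], [-0.02, 0.133, 0.991, 1248.505], [0.0, 0.0, 0.0, 1.0]] ['K', 'extrinsics']
```

View pics/side0.png

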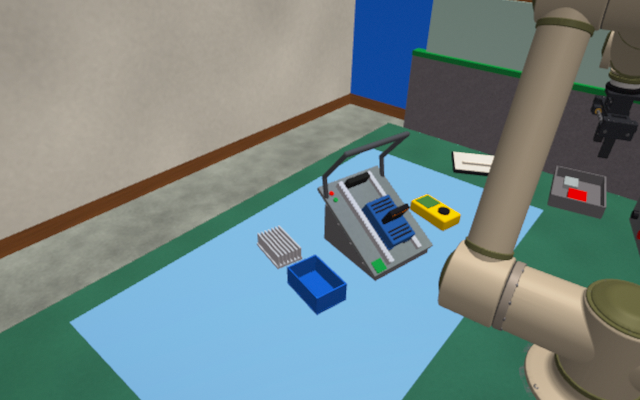

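View pics/top0.png

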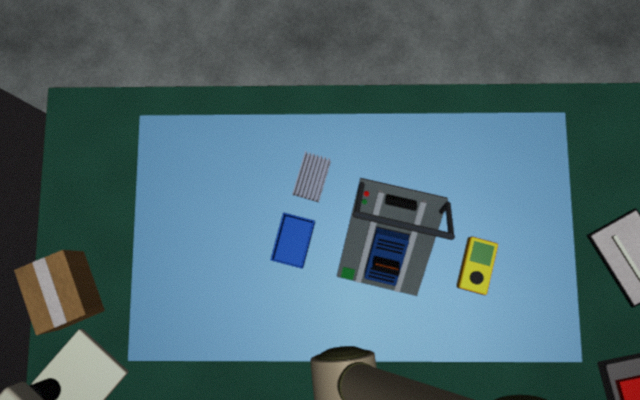

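The side view shows the dock at about (375,220), with the fin's orange stripe near (398,213). In the top view the dock's corners are about (338,275), (416,294), (361,179) and (447,198), and the stripe is near (386,266). Next I'll triangulate.

```bash
cat > h.py <<'E'
import numpy as np, cv2
from station import manip, optics
def ray(c,u,v):
    K,E=np.array(c["K"]),np.array(c["extrinsics"])
    d=E[:3,:3]@np.array([(u-K[0,2])/K[0,0],-(v-K[1,2])/K[1,1],-1.]); return E[:3,3],d/np.linalg.norm(d)
def plane(c,u,v,z):
    p,d=ray(c,u,v); return p+d*(z-p[2])/d[2]
def tri(rs):
    A=sum(np.eye(3)-np.outer(d,d) for p,d in rs); b=sum((np.eye(3)-np.outer(d,d))@p for p,d in rs)
    x=np.linalg.solve(A,b); return x,[np.linalg.norm(np.cross(x-p,d)) for p,d in rs]
def orange(im):
    h=cv2.cvtColor(im,cv2.COLOR_RGB2HSV); return cv2.inRange(h,(3,130,60),(17,255,255))
E
python3 - <<'E'
from h import *
rs=[];tiles=[]
for n,(x0,y0,x1,y1) in dict(side=(310,130,440,280),top=(330,170,460,300)).items():
    im=cv2.imread(f"pics/{n}0.png")[:,:,::-1].copy(); c=optics.get_calibration(n)
    m=np.zeros(im.shape[:2],np.uint8); m[y0:y1,x0:x1]=orange(im)[y0:y1,x0:x1]
    k,l,s,ce=cv2.connectedComponentsWithStats(m)
    for i in range(1,k): 
        if s[i,4]>3: print(n,s[i],ce[i])
    i=1+np.argmax(s[1:,4]); rs.append(ray(c,*ce[i]))
    tiles.append(cv2.resize(im[y0:y1,x0:x1],(390,int(390*(y1-y0)/(x1-x0))),interpolation=cv2.INTER_CUBIC))
print("stripe",tri(rs))
c=optics.get_calibration("top")
P=[plane(c,*q) for q in ((338,275,25),(416,294,25),(361,179,155),(447,198,155))]
print(np.round(P,1)); 
H=max(t.shape[0] for t in tiles); 
cv2.imwrite("pics/crop.png",np.hstack([np.pad(t,((0,H-t.shape[0]),(0,0),(0,0))) for t in tiles])[:,:,::-1])
E
```

```text
side [402 208   6   5  11] [404.36363636 210.18181818]
side [392 214   4   3   7] [393.71428571 215.        ]
top [376 263  22   7  30] [386.13333333 266.16666667]
stripe (array([469.84498954, -75.08388452, 141.13858202]), [np.float64(10.244963100343368), np.float64(10.244963100343282)])
[[ 458.1   33.9   25. ]
 [ 412.6 -154.1   25. ]
 [ 671.6  -16.3  155. ]
 [ 628.1 -205.7  155. ]]
```

View pics/crop.png

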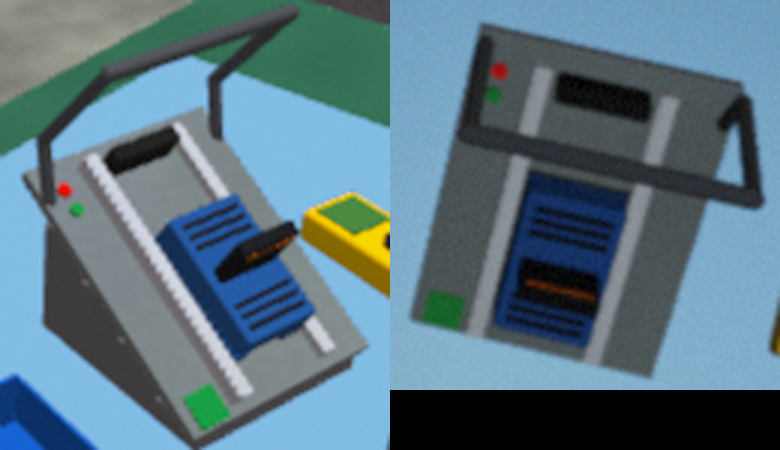

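The crops show the stripe's ends at (392,217) and (408,207) in the side view, and (375.7,264.3) and (398.3,270) in the top view. The dock's yaw comes out at about -13.5°.

```bash
python3 - <<'E'
from h import *
cs,ct=optics.get_calibration("side"),optics.get_calibration("top")
yaw=np.radians(-13.5); R=cv2.Rodrigues(np.array([0,0,yaw]))[0]; O=np.array([542.6,-85.5,0])
for a,b in (((392,217),(375.7,264.3)),((408,207),(398.3,270)),((400.2,212),(387,267))):
    x,e=tri([ray(cs,*a),ray(ct,*b)]); print(np.round(x,1),np.round(e,1),"dock",np.round(R.T@(x-O),1))
# dock lower corners from side view crop for check
for q,z in (((310+195/3,130+432/3),25),((310+367/3,130+347/3),25),((310+25/3,130+175/3),155),((310+203/3,130+110/3),155)): x=plane(cs,*q,z); print(np.round(x,1),np.round(R.T@(x-O),1))
from scipy.spatial.transform import Rotation as Ro
print(optics.get_calibration("wrist")["K"])
o=manip.get_obs();E=optics.get_calibration("wrist")["extrinsics"]
T=Ro.from_euler("xyz",o["orientation"]).as_matrix(); print(np.round(T,2), np.round(T.T@(E[:3,3]-o["eef_pos"]),1),np.round(T.T@E[:3,:3],2))
E
```

```text
[479.5 -50.4 129.4] [4. 4.] dock [-69.5  19.4 129.4]
[466.8 -99.1 138.7] [4.2 4.2] dock [-70.5 -30.9 138.7]
[473.2 -75.  133.7] [4.3 4.3] dock [-69.9  -6.  133.7]
[454.   35.3  25. ] [-114.4   96.8   25. ]
[ 403.5 -147.    25. ] [-120.9  -92.3   25. ]
[661.2  -3.6 155. ] [ 96.2 107.3 155. ]
[ 614.  -194.3  155. ] [ 94.8 -89.2 155. ]
[[309.70691629   0.         312.02874248]
 [  0.         309.70691629 199.67192   ]
 [  0.           0.           1.        ]]
[[ 0.95  0.31 -0.  ]
 [ 0.31 -0.95  0.  ]
 [ 0.   -0.   -1.  ]] [  81.5    0.7 -146.6] [[-0.    0.95  0.32]
 [ 1.    0.    0.  ]
 [-0.    0.32 -0.95]]
```

Request:
{"api": "drive_tool", "payload": {"targets": [[0,[2.72,-2.59,-0.44],[0,0,0]],[0,[2.72,-2.59,-0.44],[0,0,0]],[0,[2.72,-2.59,-0.44],[0,0,0]],[0,[2.72,-2.59,-0.44],[0,0,0]],[0,[2.72,-2.59,-0.44],[0,0,0]],[0,[2.72,-2.59,-0.44],[0,0,0]],[0,[2.72,-2.59,-0.44],[0,0,0]],[0,[2.72,-2.59,-0.44],[0,0,0]],[0,[2.72,-2.59,-0.44],[0,0,0]],[0,[2.72,-2.59,-0.44],[0,0,0]],[0,[2.72,-2.59,-0.44],[0,0,0]],[0,[2.72,-2.59,-0.44],[0,0,0]],[0,[2.72,-2.59,-0.44],[0,0,0]],[0,[2.72,-2.59,-0.44],[0,0,0]],[0,[0,0,0],[0,0,0]]]}}

```text
time: 1.35
eef_pos: [421.7, -55.5, 300.9]
orientation: [-3.141, -0.002, 0.321]
ft_force: [0.3, 0.6, -0.4]
grip_width: 1.0
grip_force: 0.0
```

Request:
{"api": "drive_tool", "payload": {"targets": [[0,[0,0,0],[0,0,-6.5]],[0,[0,0,0],[0,0,-6.5]],[0,[0,0,0],[0,0,-6.5]],[0,[0,0,0],[0,0,-6.5]],[0,[0,0,0],[0,0,-6.5]],[0,[0,0,0],[0,0,-6.5]],[0,[0,0,0],[0,0,-6.5]],[0,[0,0,0],[0,0,-6.5]],[0,[0,0,0],[0,0,-6.5]],[0,[0,0,0],[-6,0,0]],[0,[0,0,0],[-6,0,0]],[0,[0,0,0],[-6,0,0]],[0,[0,0,0],[-6,0,0]],[0,[0,0,0],[-6,0,0]],[0,[0,0,0],[0,0,0]],[0,[0,0,0],[0,0,0]]]}}

```text
time: 2.68
eef_pos: [419.3, -60.4, 300.2]
orientation: [2.621, 0.0, 1.335]
ft_force: [-0.1, -0.2, 0.5]
grip_width: 1.0
grip_force: 0.0
```

```bash
python3 - <<'E'
from h import *
import json
o=manip.get_obs(); c=optics.get_calibration("wrist"); im=optics.capture("wrist"); cv2.imwrite("pics/w1.png",im[:,:,::-1])
json.dump(dict(K=np.array(c["K"]).tolist(),extrinsics=np.array(c["extrinsics"]).tolist(),p=list(o["eef_pos"]),r=list(o["orientation"])),open("w1.json","w"))
m=orange(im);k,l,s,ce=cv2.connectedComponentsWithStats(m)
for i in range(1,k):
    if s[i,4]>8: print(s[i],ce[i])
E
```

```text
[468   0  17  60 432] [475.90046296  26.22222222]
[476  59   9   9  32] [481.40625  62.53125]
[477  66   9   8  25] [480.24  69.76]
```

View pics/w1.png

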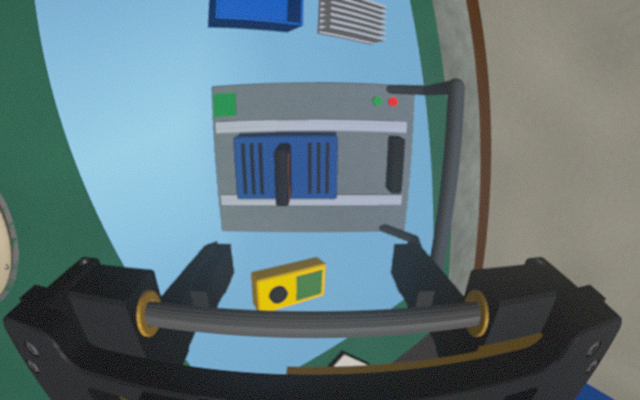

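The wrist view shows the module and fin near (283,175), with the rails as horizontal lines at rows 127 and 201 and up-slope pointing right. The bar is at column ~455. I'll zoom in on the fin and back-project the rails.

```bash
cat >> h.py <<'E'
def fray(c,u,v):
    K,E=np.array(c["K"]),np.array(c["extrinsics"]); a=np.array([u-K[0,2],-(v-K[1,2])])/K[0,0]; r=np.hypot(*a)
    d=np.array([*(a/r*np.sin(r)),-np.cos(r)]) if r>0 else np.array([0,0,-1.]); return E[:3,3],E[:3,:3]@d
O=np.array([542.6,-85.5,0])
def dockR(yaw): return cv2.Rodrigues(np.array([0,0,np.radians(yaw)]))[0]
def fdock(c,u,v,h,yaw=-13.5):
    "pixel -> (along slope s, y, h) with plane h above deck"
    R=dockR(yaw); p,d=fray(c,u,v); n=np.array([-.5,0,.75**.5]); p=R.T@(p-O)-[0,0,90]; d=R.T@d
    x=p+d*(h-n@p)/(n@d); return np.array([x@[.75**.5,0,.5],x[1],n@x])
E
python3 - <<'E'
from h import *
import json
c=json.load(open("w1.json")); im=cv2.imread("pics/w1.png")
cr=im[120:215,210:420]; cv2.imwrite("pics/w1c.png",cv2.resize(cr,None,fx=3.8,fy=3.8,interpolation=cv2.INTER_CUBIC))
g=im.min(axis=2).astype(float)
for u in (230,345,370,395):
    col=g[:,u]; out=[]
    for a,b in ((112,142),(188,212)):
        w=np.clip(col[a:b]-150,0,None); v=(w*np.arange(a,b)).sum()/w.sum(); out+= [round(v,1),np.round(fdock(c,u,v,17),1)]
    print(u,out)
for n,q in dict(LLt=(212.5,87),RLt=(222,231)).items(): print(n,np.round(fdock(c,*q,0),1))
E
```

```text
230 [np.float64(126.7), array([-106.3,   45.6,   17. ]), np.float64(200.0), array([-112.7,  -49.7,   17. ])]
345 [np.float64(125.0), array([34.7, 45.8, 17. ]), np.float64(199.8), array([ 37.1, -49.4,  17. ])]
370 [np.float64(125.6), array([65.4, 45.8, 17. ]), np.float64(199.9), array([ 69.7, -49.5,  17. ])]
395 [np.float64(126.6), array([97. , 45.8, 17. ]), np.float64(199.6), array([103.3, -49.1,  17. ])]
LLt [-132.7   97.4   -0. ]
RLt [-134.2 -102.3   -0. ]
```

View pics/w1c.png

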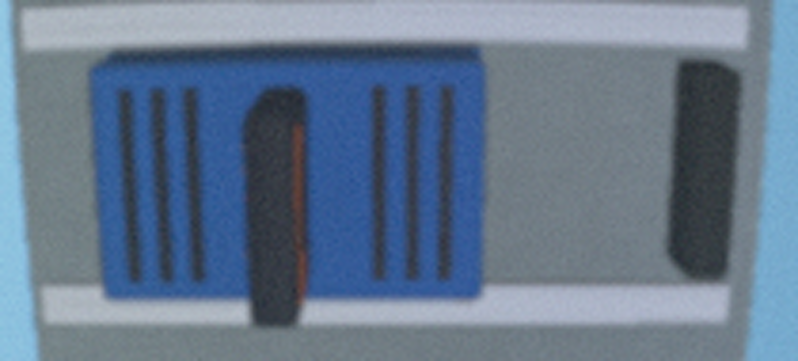

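The crop shows the fin's top face spanning columns ~247–291, with its near end at row 325 and far end at row 88. The stripe is on its up-slope face.

```bash
python3 - <<'E'
from h import *
import json
from scipy.spatial.transform import Rotation as Ro
c=json.load(open("w1.json")); f=lambda x,y,h:np.round(fdock(c,210+x/3.8,120+y/3.8,h),1)
print("fin top L/R",f(247,205,87.5),f(291,205,87.5),"ends",f(275,325,87.5),f(275,88,87.5))
print("module top L,R",f(97,180,41),f(484,180,41),"y edges",f(290,298,41),f(200,62,41))
print("stop left",f(672,170,10), "stripe R",f(299,205,80))
R=dockR(-13.5);o=manip.get_obs();q=R.T@(o["eef_pos"]-O)-[0,0,90];T=Ro.from_euler("xyz",o["orientation"]).as_matrix()
print("tcp s,y,h",np.round([q@[.75**.5,0,.5],q[1],q@[-.5,0,.75**.5]],1)); print(np.round(R.T@T,3))
E
```

```text
fin top L/R [-42.6   2.1  87.5] [-30.7   2.1  87.5] ends [-36.  -31.9  87.5] [-34.3  33.6  87.5]
module top L,R [-95.7  -0.8  41. ] [24.3 -1.5 41. ] y edges [-35.9 -39.6  41. ] [-61.5  35.3  41. ]
stop left [90.7 -4.3 10. ] stripe R [-29.2   0.2  80. ]
tcp s,y,h [ -2.8  -4.5 244.9]
[[-0.     0.867  0.498]
 [ 1.     0.    -0.   ]
 [-0.     0.498 -0.867]]
```

Request:
{"api": "drive_tool", "payload": {"targets": [[0,[0.1,-1.7,0],[0,0,0]],[0,[0.1,-1.6,0],[0,0,0]],[0,[0,0,2],[0,0,0]],[0,[0,0,2],[0,0,0]],[0,[0,0,2],[0,0,0]],[0,[0,0,2],[0,0,0]],[0,[0,0,2],[0,0,0]],[0,[0,0,2],[0,0,0]],[0,[0,0,1],[0,0,0]],[0,[0,0,0],[0,0,0]],[0,[0,0,0],[0,0,0]]]}}

```text
time: 3.65
eef_pos: [456.7, -67.0, 170.9]
orientation: [2.62, -0.0, 1.337]
ft_force: [0.3, 0.8, 0.8]
grip_width: 0.999
grip_force: 0.0
```

```bash
python3 - <<'E'
from h import *
o=manip.get_obs(); c=optics.get_calibration("side"); im=optics.capture("wrist"); im2=optics.capture("side")
a=cv2.resize(im2[110:290,310:460],(500,600),interpolation=cv2.INTER_CUBIC)
b=cv2.resize(im[100:320,190:300],(300,600),interpolation=cv2.INTER_CUBIC)
cv2.imwrite("pics/s2.png",np.hstack([a,b])[:,:,::-1])
R=dockR(-13.5);q=R.T@(o["eef_pos"]-O)-[0,0,90]
print("tcp s,y,h",np.round([q@[.75**.5,0,.5],q[1],q@[-.5,0,.75**.5]],1),o["ft_force"])
E
```

```text
tcp s,y,h [-35.6  -2.1 114. ] [0.30792558 0.77496217 0.76409079]
```

View pics/s2.png

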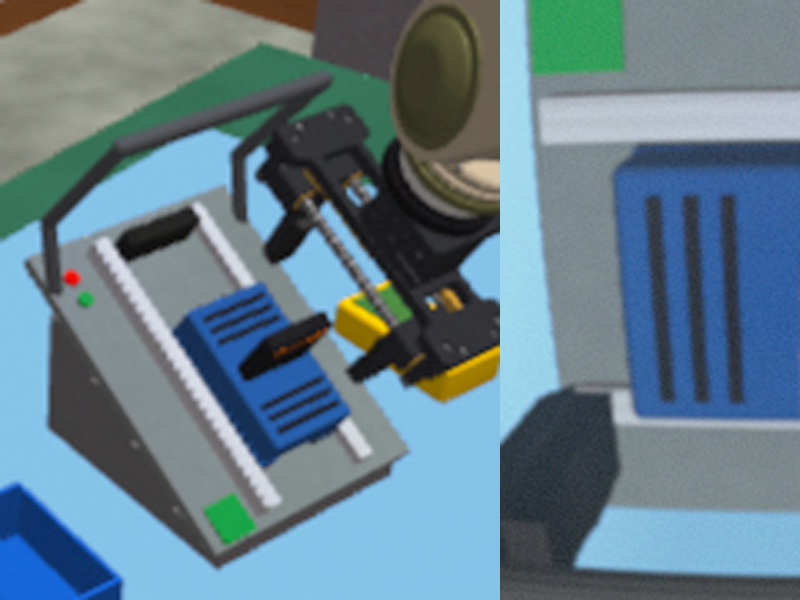

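The fingers straddle the fin from above: tips at crop (278,250) and (358,375), fin between them at (285,345). I'll descend the remaining distance.

Request:
{"api": "drive_tool", "payload": {"targets": [[0,[0,0,1.2],[0,0,0]],[0,[0,0,1.2],[0,0,0]],[0,[0,0,1],[0,0,0]],[0,[0,0,0.8],[0,0,0]],[0,[0,0,0.6],[0,0,0]],[0,[0,0,0.5],[0,0,0]],[0,[0,0,0.4],[0,0,0]],[0,[0,0,0],[0,0,0]],[0,[0,0,0],[0,0,0]],[0,[0,0,0],[0,0,0]]]}}

```text
time: 4.58
eef_pos: [483.7, -73.4, 122.2]
orientation: [2.618, 0.0, 1.336]
ft_force: [0.4, 0.7, -0.5]
grip_width: 1.002
grip_force: 0.0
```

Request:
{"api": "drive_tool", "payload": {"targets": [[1,[0,0,0],[0,0,0]],[1,[0,0,0],[0,0,0]],[1,[0,0,0],[0,0,0]],[1,[0,0,0],[0,0,0]],[1,[0,0,0],[0,0,0]],[1,[0,0,0],[0,0,0]],[1,[0,0,0],[0,0,0]],[1,[0,0,0],[0,0,0]],[1,[0,0,0],[0,0,0]],[1,[0,0,0],[0,0,0]],[1,[0,0,0],[0,0,0]],[1,[0,0,0],[0,0,0]]]}}

```text
time: 5.58
eef_pos: [483.8, -73.5, 122.0]
orientation: [2.618, 0.0, 1.336]
ft_force: [1.7, 0.6, -0.2]
grip_width: 0.156
grip_force: 30.0
```

```bash
python3 - <<'E'
from h import *
cs,ct=optics.get_calibration("side"),optics.get_calibration("top"); R=dockR(-13.5)
# bar ends: side crop (x3, off 310,130), top crop (x3, off 330,170, tile shift 390)
for a,b in (((107,72),(470,134)),((294,13),(756,199))):
    x,e=tri([ray(cs,310+a[0]/3,130+a[1]/3),ray(ct,330+(b[0]-390)/3,170+b[1]/3)]); q=R.T@(x-O)-[0,0,90]
    print(np.round(x),np.round(e,1),"s,y,h",np.round([q@[.75**.5,0,.5],q[1],q@[-.5,0,.75**.5]],1))
E
```

```text
[579.   2. 280.] [1. 1.] s,y,h [107.9  93.4 156.6]
[ 534. -184.  278.] [1.8 1.8] s,y,h [106.7 -97.9 155.2]
```

Request:
{"api": "drive_tool", "payload": {"targets": [[1,[0,0.5,0],[0,0,0]],[1,[0,0.5,0],[0,0,0]],[1,[0,0.5,0],[0,0,0]],[1,[0,0.5,0],[0,0,0]],[1,[0,0.5,0],[0,0,0]],[1,[0,0.5,0],[0,0,0]]]}}

```text
time: 6.08
eef_pos: [507.5, -79.1, 136.0]
orientation: [2.622, -0.0, 1.336]
ft_force: [-8.7, -1.4, 1.3]
grip_width: 0.155
grip_force: 30.0
```

```bash
python3 - <<'E'
from h import *
im=optics.capture("wrist"); im2=optics.capture("side")
a=cv2.resize(im2[100:250,310:460],(480,480),interpolation=cv2.INTER_CUBIC)
b=cv2.resize(im,(320,200),interpolation=cv2.INTER_AREA); b=np.pad(b,((0,280),(0,0),(0,0)))
cv2.imwrite("pics/s3.png",np.hstack([a,b])[:,:,::-1])
E
```

```text
(no output)
```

View pics/s3.png

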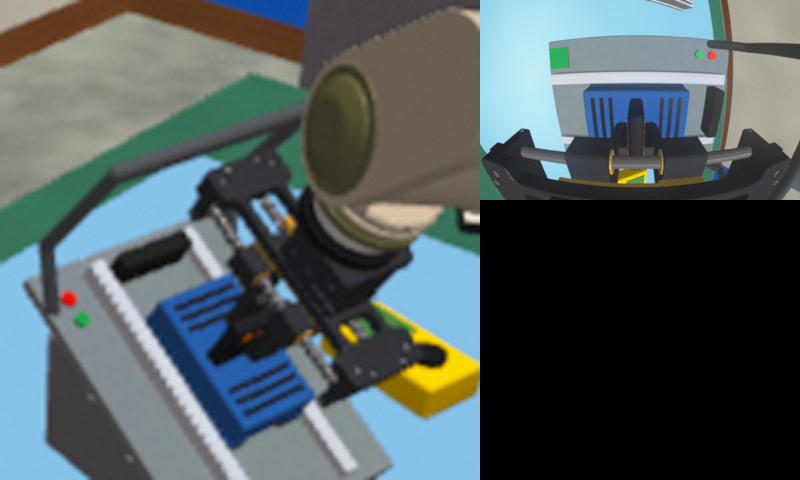

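The side view shows the gripper's yoke lying along the closing direction, with its up-slope end plate at crop (205,175), close to the carry bar. I need to check the clearance before pushing further.

```bash
python3 - <<'E'
from h import *
cs=optics.get_calibration("side"); R=dockR(-13.5)
def sh(x): q=R.T@(np.asarray(x)-O)-[0,0,90]; return np.array([q@[.75**.5,0,.5],q[1],q@[-.5,0,.75**.5]])
o=manip.get_obs(); t=sh(o["eef_pos"]); print("tcp",np.round(t,1))
def aty(u,v,y):
    p,d=ray(cs,u,v); p,dd=sh(p),sh(p+d)-sh(p); return p+dd*(y-p[1])/dd[1]
for n,pts,k,oy,tt in (("s3",((207,172),(198,190),(193,212),(210,220)),3.2,100,t),("s2",((270,130),(262,172),(275,185)),10/3,110,np.array([-35.6,-2.1,114]))):
    for q in pts: print(n,q,np.round(aty(310+q[0]/k,oy+q[1]/k,tt[1]+37.5)-tt,1))
b=np.array([579.,2,280]); print("bar rel tcp",np.round(sh(b)-t,1))
im=optics.capture("side"); cv2.imwrite("pics/s4.png",cv2.resize(im[120:200,350:450],(750,600),interpolation=cv2.INTER_CUBIC)[:,:,::-1])
E
```

```text
tcp [-6.8 -2.  57.7]
s3 (207, 172) [ 87.   37.5 111.1]
s3 (198, 190) [84.6 37.5 92.5]
s3 (193, 212) [77.7 37.5 74.5]
s3 (210, 220) [63.2 37.5 84.7]
s2 (270, 130) [ 90.6  37.5 105.3]
s2 (262, 172) [77.3 37.5 76.7]
s2 (275, 185) [64.4 37.5 79.6]
bar rel tcp [114.7  95.5  99.4]
```

View pics/s4.png

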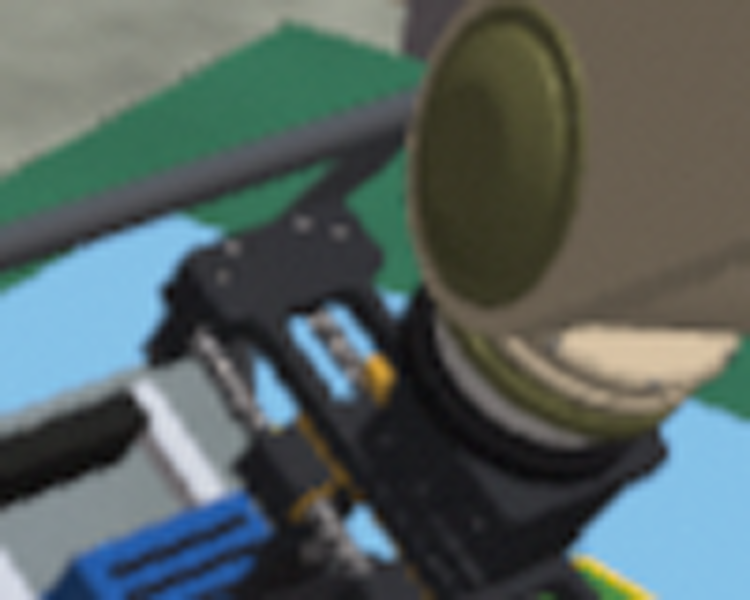

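The yoke (±93.5 mm along the closing direction) would reach the carry bar before home. I'll release and regrip the fin across its 60 mm width, so that only 37.5 mm of body faces the bar.

Request:
{"api": "drive_tool", "payload": {"targets": [[0,[0,0,0],[0,0,0]],[0,[0,0,0],[0,0,0]],[0,[0,0,0],[0,0,0]],[0,[0,0,0],[0,0,0]],[0,[0,0,0],[0,0,0]],[0,[0,0,0],[0,0,0]],[0,[0,0,0],[0,0,0]],[0,[0,0,0],[0,0,0]],[0,[0,0,-2],[0,0,0]],[0,[0,0,-2],[0,0,0]],[0,[0,0,-2],[0,0,0]],[0,[0,-1,-2],[0,0,0]],[0,[0,-1,-2],[0,0,0]],[0,[0,-1,0],[0,0,0]],[0,[0,0,0],[0,0,0]]]}}

```text
time: 7.48
eef_pos: [433.6, -61.2, 208.5]
orientation: [2.618, 0.0, 1.336]
ft_force: [0.3, 0.2, 0.3]
grip_width: 0.996
grip_force: 0.0
```

Request:
{"api": "drive_tool", "payload": {"targets": [[0,[0,0,0],[0,0,-6.92]],[0,[0,0,0],[0,0,-6.92]],[0,[0,0,0],[0,0,-6.92]],[0,[0,0,0],[0,0,-6.92]],[0,[0,0,0],[0,0,-6.92]],[0,[0,0,0],[0,0,-6.92]],[0,[0,0,0],[0,0,-6.92]],[0,[0,0,0],[0,0,-6.92]],[0,[0,0,0],[0,0,-6.92]],[0,[0,0,0],[0,0,-6.92]],[0,[0,0,0],[0,0,-6.92]],[0,[0,0,0],[0,0,-6.92]],[0,[0,0,0],[0,0,-6.92]],[0,[0,0,0],[0,0,0]],[0,[0,0,0],[0,0,0]]]}}

```text
time: 8.73
eef_pos: [435.4, -61.9, 208.3]
orientation: [3.139, 0.523, 2.901]
ft_force: [0.7, -0.1, -0.2]
grip_width: 1.001
grip_force: 0.0
```

```bash
cat >> h.py <<'E'
def sh(x): q=dockR(-13.5).T@(np.asarray(x)-O)-[0,0,90]; return np.array([q@[.75**.5,0,.5],q[1],q@[-.5,0,.75**.5]])
def fs(f): g=dockR(-13.5).T@np.asarray(f); return np.round([g@[.75**.5,0,.5],g[1],g@[-.5,0,.75**.5]],1)
E
python3 - <<'E'
from h import *
from scipy.spatial.transform import Rotation as Ro
o=manip.get_obs(); c=optics.get_calibration("wrist"); im=optics.capture("wrist"); cv2.imwrite("pics/w5.png",im[:,:,::-1])
print(o["time"],np.round(sh(o["eef_pos"]),1),np.round(o["joint_pos"],2),np.round(dockR(-13.5).T@Ro.from_euler("xyz",o["orientation"]).as_matrix(),3))
import json; json.dump(dict(K=np.array(c["K"]).tolist(),extrinsics=np.array(c["extrinsics"]).tolist()),open("w5.json","w"))
E
```

```text
8.7333 [-35.9  -2.1 157.3] [-0.49  0.04  1.97  0.21  0.63 -1.96] [[-0.866  0.003  0.5  ]
 [ 0.004  1.     0.   ]
 [-0.5    0.002 -0.866]]
```

View pics/w5.png

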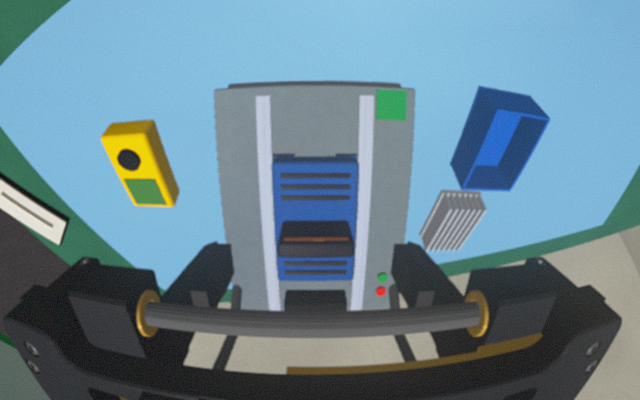

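The wrist view shows the fin centred between the fingers at about (316,240), and the module's lower end at row ~158. I'll check the fin's position.

```bash
python3 - <<'E'
from h import *
import json
c=json.load(open("w5.json")); f=lambda u,v,h:np.round(fdock(c,u,v,h),1)
print("top edges",f(316,244,87.5),f(316,257,87.5),"module low/high",f(316,159,41),f(316,278,41),"sides",f(279,250,87.5),f(354,250,87.5),"rails",f(263.5,150,17),f(366,150,17))
E
```

```text
top edges [-10.3  -0.8  87.5] [ 1.4 -0.8 87.5] module low/high [-68.3  -0.2  41. ] [51.7 -0.2 41. ] sides [ -4.9 -30.1  87.5] [-4.5 29.4 87.5] rails [-72.8 -49.4  17. ] [-72.5  47.4  17. ]
```

Request:
{"api": "drive_tool", "payload": {"targets": [[0,[-1.5,0.1,0],[0,0,0]],[0,[-1.4,0,0],[0,0,0]],[0,[0,0,2],[0,0,0]],[0,[0,0,2],[0,0,0]],[0,[0,0,1.6],[0,0,0]],[0,[0,0,1.3],[0,0,0]],[0,[0,0,1.2],[0,0,0]],[0,[0,0,1],[0,0,0]],[0,[0,0,0.6],[0,0,0]],[0,[0,0,0.4],[0,0,0]],[0,[0,0,0],[0,0,0]],[0,[0,0,0],[0,0,0]]]}}

```text
time: 9.78
eef_pos: [508.9, -78.4, 135.7]
orientation: [3.141, 0.524, 2.905]
ft_force: [-0.0, -0.4, -0.0]
grip_width: 1.002
grip_force: 0.0
```

Request:
{"api": "drive_tool", "payload": {"targets": [[1,[0,0,0],[0,0,0]],[1,[0,0,0],[0,0,0]],[1,[0,0,0],[0,0,0]],[1,[0,0,0],[0,0,0]],[1,[0,0,0],[0,0,0]],[1,[0,0,0],[0,0,0]],[1,[0,0,0],[0,0,0]],[1,[0,0,0],[0,0,0]],[1,[-0.4,0,0],[0,0,0]],[1,[-0.4,0,0],[0,0,0]],[1,[-0.4,0,0],[0,0,0]],[1,[-0.3,0,0],[0,0,0]]]}}

```text
time: 10.78
eef_pos: [519.6, -79.4, 141.9]
orientation: [3.138, 0.518, 2.906]
ft_force: [-7.3, 11.9, 2.6]
grip_width: 0.681
grip_force: 30.0
```

```bash
python3 - <<'E'
from h import *
o=manip.get_obs(); print(np.round(sh(o["eef_pos"]),1),fs(o["ft_force"]))
E
```

```text
[ 5.4  0.6 56.9] [-7.3  9.9  7.2]
```

Request:
{"api": "drive_tool", "payload": {"targets": [[1,[-0.3,0.15,0],[0,0,0]],[1,[-0.3,0,0],[0,0,0]],[1,[-0.3,0,0],[0,0,0]],[1,[-0.3,0,0],[0,0,0]],[1,[-0.3,0,0],[0,0,0]],[1,[0,0,0],[0,0,0]]]}}

```text
time: 11.28
eef_pos: [533.6, -82.6, 150.3]
orientation: [3.14, 0.521, 2.905]
ft_force: [-6.1, 1.6, 3.2]
grip_width: 0.681
grip_force: 30.0
```

```bash
python3 - <<'E'
from h import *
o=manip.get_obs(); print(np.round(sh(o["eef_pos"]),1),fs(o["ft_force"]))
E
```

```text
[21.9  0.7 56.9] [-3.9  0.1  5.9]
```

Request:
{"api": "drive_tool", "payload": {"targets": [[1,[-0.2,0,0],[0,0,0]],[1,[-0.2,0,0],[0,0,0]],[1,[-0.2,0,0],[0,0,0]],[1,[0,0,0],[0,0,0]]]}}

```text
time: 11.62
eef_pos: [538.4, -83.7, 153.1]
orientation: [3.14, 0.521, 2.905]
ft_force: [-6.3, 1.5, 3.1]
grip_width: 0.676
grip_force: 30.0
```

Request:
{"api": "drive_tool", "payload": {"targets": [[1,[-0.15,0,0],[0,0,0]],[1,[-0.15,0,0],[0,0,0]],[1,[0,0,0],[0,0,0]]]}}

```text
time: 11.87
eef_pos: [540.6, -84.3, 154.4]
orientation: [3.14, 0.52, 2.905]
ft_force: [-8.2, 1.4, 2.9]
grip_width: 0.675
grip_force: 30.0
```

```bash
python3 - <<'E'
from h import *
o=manip.get_obs(); print(np.round(sh(o["eef_pos"]),1),fs(o["ft_force"]))
E
```

```text
[30.3  0.7 56.9] [-5.7 -0.6  6.6]
```

Request:
{"api": "drive_tool", "payload": {"targets": [[1,[-0.15,0,0],[0,0,0]],[1,[-0.15,0,0],[0,0,0]],[1,[0,0,0],[0,0,0]]]}}

```text
time: 12.12
eef_pos: [540.7, -84.2, 154.4]
orientation: [3.14, 0.513, 2.906]
ft_force: [-23.4, 0.5, 5.7]
grip_width: 0.678
grip_force: 30.0
```

Request:
{"api": "drive_tool", "payload": {"targets": [[1,[-0.1,0,0],[0,0,0]],[1,[-0.1,0,0],[0,0,0]],[1,[0,0,0],[0,0,0]]]}}

```text
time: 12.37
eef_pos: [540.8, -84.2, 154.4]
orientation: [3.14, 0.509, 2.906]
ft_force: [-29.7, -1.3, 6.1]
grip_width: 0.677
grip_force: 30.0
```

```bash
python3 - <<'E'
from h import *
o=manip.get_obs(); print(np.round(sh(o["eef_pos"]),1),fs(o["ft_force"]))
E
```

```text
[30.4  0.8 56.8] [-21.7  -8.2  19.6]
```

Hard stop found at s≈30.4. I'll ease off and look for the orange catch.

Request:
{"api": "drive_tool", "payload": {"targets": [[1,[0,0,0],[0,0,0]],[1,[0,0,0],[0,0,0]],[1,[0.2,0,0],[0,0,0]],[1,[0.2,0,0],[0,0,0]],[1,[0.1,0,0],[0,0,0]],[1,[0,0,0],[0,0,0]]]}}

```text
time: 12.87
eef_pos: [540.7, -84.3, 154.4]
orientation: [3.14, 0.521, 2.906]
ft_force: [-8.3, 0.8, 2.3]
grip_width: 0.68
grip_force: 30.0
```

```bash
python3 - <<'E'
from h import *
o=manip.get_obs(); print(np.round(sh(o["eef_pos"]),1),fs(o["ft_force"]))
c=optics.get_calibration("wrist"); im=optics.capture("wrist"); im2=optics.capture("side")
for n,i in (("w",im),("s",im2)):
    k,l,s,ce=cv2.connectedComponentsWithStats(orange(i))
    for j in range(1,k):
        if s[j,4]>5 and (n=="w" or 310<ce[j][0]<450): print(n,s[j],np.round(ce[j]), np.round(fdock(c,*ce[j],6),1) if n=="w" else "")
a=cv2.resize(im[100:300,200:430],(460,400)); b=cv2.resize(im2[150:290,330:440],(314,400),interpolation=cv2.INTER_CUBIC)
cv2.imwrite("pics/l6.png",np.hstack([a,b])[:,:,::-1])
E
```

```text
[30.4  0.7 56.9] [-6.  -1.2  6.1]
w [287  95  50  36 315] [314. 113.] [-44.5   0.2   6. ]
w [256 274 113   8 722] [312. 278.] [74.7 -0.6  6. ]
s [379 222  15  13 112] [386. 228.]
```

View pics/l6.png

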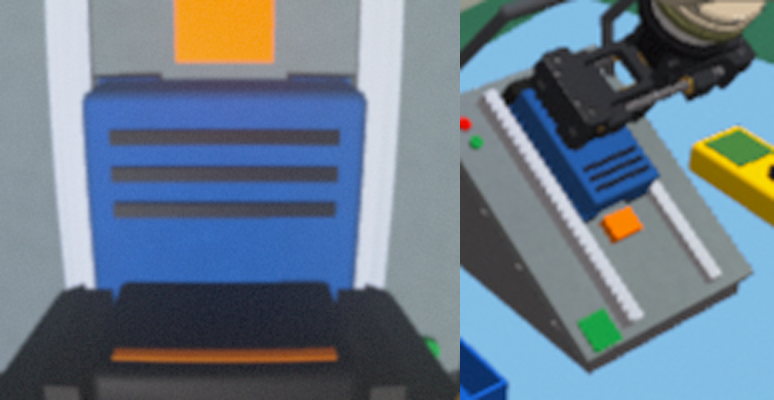

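The catch is up: the orange block stands proud at the module's lower end in both views. Next I'll tug down the slope in small steps.

Request:
{"api": "drive_tool", "payload": {"targets": [[1,[0.1,0,0],[0,0,0]],[1,[0.1,0,0],[0,0,0]],[1,[0.1,0,0],[0,0,0]],[1,[0.1,0,0],[0,0,0]],[1,[0,0,0],[0,0,0]]]}}

```text
time: 13.38
eef_pos: [538.7, -83.9, 153.3]
orientation: [3.141, 0.524, 2.906]
ft_force: [-0.7, 4.8, 4.2]
grip_width: 0.678
grip_force: 30.0
```

Request:
{"api": "drive_tool", "payload": {"targets": [[1,[0.1,0,0],[0,0,0]],[1,[0.1,0,0],[0,0,0]],[1,[0,0,0],[0,0,0]]]}}

```text
time: 13.63
eef_pos: [537.0, -83.4, 152.2]
orientation: [3.141, 0.524, 2.906]
ft_force: [-0.7, 4.6, 6.3]
grip_width: 0.676
grip_force: 30.0
```

Request:
{"api": "drive_tool", "payload": {"targets": [[1,[0.1,0,0],[0,0,0]],[1,[0.1,0,0],[0,0,0]],[1,[0,0,0],[0,0,0]]]}}

```text
time: 13.88
eef_pos: [535.2, -83.0, 151.2]
orientation: [3.141, 0.524, 2.906]
ft_force: [-0.8, 4.7, 4.7]
grip_width: 0.676
grip_force: 30.0
```

```bash
python3 - <<'E'
from h import *
o=manip.get_obs(); print(np.round(sh(o["eef_pos"]),2),fs(o["ft_force"]))
E
```

```text
[23.89  0.68 56.86] [0.7 4.4 5. ]
```

Request:
{"api": "drive_tool", "payload": {"targets": [[1,[0.1,0,0],[0,0,0]],[1,[0.1,0,0],[0,0,0]],[1,[0,0,0],[0,0,0]]]}}

```text
time: 14.13
eef_pos: [533.6, -82.6, 150.2]
orientation: [3.141, 0.524, 2.906]
ft_force: [-1.1, 4.8, 4.8]
grip_width: 0.675
grip_force: 30.0
```

Request:
{"api": "drive_tool", "payload": {"targets": [[1,[0.1,0,0],[0,0,0]],[1,[0.1,0,0],[0,0,0]],[1,[0,0,0],[0,0,0]]]}}

```text
time: 14.38
eef_pos: [531.8, -82.2, 149.2]
orientation: [3.141, 0.524, 2.906]
ft_force: [-0.9, 5.2, 4.8]
grip_width: 0.675
grip_force: 30.0
```

```bash
python3 - <<'E'
from h import *
o=manip.get_obs(); print(np.round(sh(o["eef_pos"]),2),fs(o["ft_force"]))
E
```

```text
[19.86  0.68 56.85] [0.6 4.8 5.2]
```

Request:
{"api": "drive_tool", "payload": {"targets": [[1,[0.1,0,0],[0,0,0]],[1,[0.1,0,0],[0,0,0]],[1,[0,0,0],[0,0,0]]]}}

```text
time: 14.63
eef_pos: [530.2, -81.8, 148.2]
orientation: [3.141, 0.524, 2.906]
ft_force: [-1.1, 5.5, 5.8]
grip_width: 0.679
grip_force: 30.0
```

Request:
{"api": "drive_tool", "payload": {"targets": [[1,[0.1,0,0],[0,0,0]],[1,[0.1,0,0],[0,0,0]],[1,[0,0,0],[0,0,0]]]}}

```text
time: 14.88
eef_pos: [529.1, -81.6, 147.6]
orientation: [3.141, 0.525, 2.906]
ft_force: [2.7, 5.6, 4.8]
grip_width: 0.677
grip_force: 30.0
```

```bash
python3 - <<'E'
from h import *
o=manip.get_obs(); print(np.round(sh(o["eef_pos"]),2),fs(o["ft_force"]))
E
```

```text
[16.64  0.65 56.85] [3.6 6.1 3.5]
```

Request:
{"api": "drive_tool", "payload": {"targets": [[1,[0.1,0,0],[0,0,0]],[1,[0,0,0],[0,0,0]]]}}

```text
time: 15.05
eef_pos: [528.9, -81.5, 147.4]
orientation: [3.141, 0.527, 2.906]
ft_force: [5.4, 6.8, 4.3]
grip_width: 0.682
grip_force: 30.0
```

Request:
{"api": "drive_tool", "payload": {"targets": [[1,[0.1,0,0],[0,0,0]],[1,[0,0,0],[0,0,0]]]}}

```text
time: 15.22
eef_pos: [528.6, -81.5, 147.3]
orientation: [3.141, 0.528, 2.905]
ft_force: [8.7, 6.7, 3.8]
grip_width: 0.678
grip_force: 30.0
```

```bash
python3 - <<'E'
from h import *
o=manip.get_obs(); print(np.round(sh(o["eef_pos"]),2),fs(o["ft_force"]))
E
```

```text
[16.02  0.62 56.9 ] [ 7.8  8.6 -0.2]
```

Request:
{"api": "drive_tool", "payload": {"targets": [[1,[0.1,0.1,0],[0,0,0]],[1,[0.1,0,0],[0,0,0]],[1,[0,0,0],[0,0,0]]]}}

```text
time: 15.47
eef_pos: [528.2, -81.3, 147.0]
orientation: [-3.14, 0.532, 2.905]
ft_force: [12.0, -0.4, 3.7]
grip_width: 0.678
grip_force: 30.0
```

```bash
python3 - <<'E'
from h import *
o=manip.get_obs(); print(np.round(sh(o["eef_pos"]),2),fs(o["ft_force"]))
E
```

```text
[15.54  0.68 56.89] [12.   2.4 -2.6]
```

Request:
{"api": "drive_tool", "payload": {"targets": [[1,[0.1,0,0],[0,0,0]],[1,[0.1,0,0],[0,0,0]],[1,[0,0,0],[0,0,0]]]}}

```text
time: 15.72
eef_pos: [527.6, -81.3, 146.8]
orientation: [-3.14, 0.535, 2.905]
ft_force: [19.1, 0.6, 1.7]
grip_width: 0.675
grip_force: 30.0
```

```bash
python3 - <<'E'
from h import *
o=manip.get_obs(); print(np.round(sh(o["eef_pos"]),2),fs(o["ft_force"]))
E
```

```text
[14.9   0.63 56.94] [16.8  5.  -7.7]
```

Request:
{"api": "drive_tool", "payload": {"targets": [[1,[0,0,0],[0,0,0]],[1,[0,0,0],[0,0,0]],[1,[0,0,0],[0,0,0]],[1,[0,0,0],[0,0,0]],[1,[0,0,0],[0,0,0]],[1,[0,0,0],[0,0,0]],[1,[0,0,0],[0,0,0]],[1,[0,0,0],[0,0,0]],[1,[0,0,0],[0,0,0]],[1,[0,0,0],[0,0,0]],[1,[0,0,0],[0,0,0]],[1,[0,0,0],[0,0,0]],[1,[0,0,0],[0,0,0]]]}}

```text
time: 16.8
eef_pos: [527.6, -81.2, 146.7]
orientation: [-3.14, 0.534, 2.905]
ft_force: [18.2, 1.0, 3.4]
grip_width: 0.677
grip_force: 30.0
```

```bash
python3 - <<'E'
from h import *
o=manip.get_obs(); print(np.round(sh(o["eef_pos"]),2),fs(o["ft_force"]))
E
```

```text
[14.88  0.65 56.92] [16.8  5.3 -5.8]
```

Held 1.08 s at about 16.8 N. I'll move back up into the free play, release and retreat along the deck's normal.

Request:
{"api": "drive_tool", "payload": {"targets": [[1,[-0.2,0,0],[0,0,0]],[1,[-0.2,0,0],[0,0,0]],[1,[-0.2,0,0],[0,0,0]],[1,[-0.2,0,0],[0,0,0]],[1,[-0.2,0,0],[0,0,0]],[1,[-0.2,0,0],[0,0,0]],[1,[-0.2,0,0],[0,0,0]],[1,[0.1,0,0],[0,0,0]],[1,[0,0,0],[0,0,0]],[1,[0,0,0],[0,0,0]]]}}

```text
time: 17.63
eef_pos: [534.3, -82.7, 150.6]
orientation: [-3.141, 0.523, 2.906]
ft_force: [-6.6, -3.4, 5.7]
grip_width: 0.677
grip_force: 30.0
```

```bash
python3 - <<'E'
from h import *
o=manip.get_obs(); print(np.round(sh(o["eef_pos"]),2),fs(o["ft_force"]))
E
```

```text
[22.73  0.75 56.88] [-2.  -4.8  7.7]
```

Request:
{"api": "drive_tool", "payload": {"targets": [[0,[0,0,0],[0,0,0]],[0,[0,0,0],[0,0,0]],[0,[0,0,0],[0,0,0]],[0,[0,0,0],[0,0,0]],[0,[0,0,0],[0,0,0]],[0,[0,0,0],[0,0,0]],[0,[0,0,-0.5],[0,0,0]],[0,[0,0,-1],[0,0,0]],[0,[0,0,-2],[0,0,0]],[0,[0,0,-2],[0,0,0]],[0,[0,0,-2],[0,0,0]],[0,[0,0,-2],[0,0,0]],[0,[0,0,-2],[0,0,0]],[0,[0,0,0],[0,0,0]],[0,[0,0,0],[0,0,0]]]}}

```text
time: 18.88
eef_pos: [478.5, -68.6, 251.3]
orientation: [-3.141, 0.526, 2.906]
ft_force: [1.0, -0.4, -0.1]
grip_width: 1.0
grip_force: 0.0
```

```bash
python3 - <<'E'
from h import *
o=manip.get_obs(); print(np.round(sh(o["eef_pos"]),2),fs(o["ft_force"]),np.abs(o["joint_velocities"]).max())
c=optics.get_calibration("wrist"); im=optics.capture("wrist")
k,l,s,ce=cv2.connectedComponentsWithStats(orange(im))
for j in range(1,k):
    if s[j,4]>15: print(s[j],np.round(ce[j]),"deck6",np.round(fdock(c,*ce[j],6),1),"h80",np.round(fdock(c,*ce[j],80),1))
E
```

```text
[ 23.29   1.43 172.78] [ 0.9 -0.2 -0.6] 0.042409494534763705
[296 104  31  19 577] [311. 113.] deck6 [-46.2  -1.1   6. ] h80 [-49.7  -0.8  80. ]
[159 286   8   7  27] [163. 289.] deck6 [ 171.6 -201.6    6. ] h80 [ 116.7 -154.    80. ]
```

The catch is still standing, the module sits about 8 mm below home within the free play, and the arm is clear, so I'll hand in.

```bash
python3 -c "
from station import manip
print(manip.finish_job())"
```

```text
the job is handed in; nothing more can be done
None
```

I pushed the module home and the catch popped up, tugged it against the catch at about 17 N for a second, and handed in with it latched about 8 mm below home inside its free play; the hand-in gave no verdict.

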